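# Load the topping station under its propped lid

## Robot

A 7-joint arm with a two-finger parallel gripper is mounted at the origin on the work surface. World frame = base frame: x ahead of the robot, y to its left, z up, the work surface at z = 0. Lengths are in m, angles in rad, forces in N, time in s.
With the tool pointing down it reaches from about 0.35 to 0.9 m from the base axis. Payload 8.1 kg.
Tool frame: the origin (TCP) lies on the centre line of the jaws, within the pads' length; the fingertips stand env.tips_ahead ahead of it and the grasp point (between the pads) lies 11 mm behind it (env.tips_ahead is the distance from the TCP to the fingertips, in m); z points along the fingers, y is the line along which they close (so a half turn about z gives the same grasp; the last joint's range is limited). The gripper opens to 85 mm and grips with 20 to 120 N. Pads are 22 mm wide; open, the fingers measure 114 mm over their backs; the gripper's body (76 mm by 85 mm) begins 54 mm behind the grasp point. The pads swing forward as they close: fully open they stand 13 mm farther back than shut.
Start: joints at [-1.428, 0.434, 0.025, 1.573, -0.012, 1.134, -0.075], TCP at [0.152, 0.606, 0.239] pointing down, gripper open.
Joint ranges: [-2.62, 2.62], [-0.44, 2.09], [-1.27, 1.32], [0.08, 2.57], [-1.32, 4.46], [0.12, 2], [-2.74, 2.74]. Speed limits (rad/s): [2.22, 2.22, 3.01, 3.01, 3.14, 3.14, 3.14].

## Interface

Orientations are given as [roll, pitch, yaw] about the fixed x, y, z axes, in that order (R = Rz(yaw) Ry(pitch) Rx(roll)).
In Python, from station import env, solve_ik, sensors, cams gives the robot as it stands. The module is installed in compiled form; this text tells all that it offers. Calls block until the motion is done:
- env.movep(position, orientation): joint-space move of the TCP to a pose.
- env.line_to(position, frame=None, vel=0.15, f_stop=None): straight line of the TCP; frame=None keeps the orientation; vel is the mean speed in m/s. With f_stop (N) it stops when the force on the tool has changed by that much, and returns True; else False.
- env.set_joints(angles): joint-space move.
- env.open_jaws() and env.grab(): open the fingers fully, or close them until they stop; the grip force is fixed at half the most.
- env.dwell(seconds).
- solve_ik(position, orientation): joint angles nearest the present ones, or None.
- sensors.get_obs(): the state.
- cams.camera(name): name is "scene" or "top" or "wrist"; returns (picture, depth): 420x560x3 uint8, red, green, blue; 420x560 float32, m along the optical axis (not along the pixel's ray), 0 where there is no reading.
- cams.camera_info(name): a dict with "camera_matrix" (3x3 intrinsics, pixels), "R" (3x3) and "t" (3): a world point X has camera coordinates R X + t. Camera axes: x right, y down, z forward; pixel columns grow to the right and rows downward; lengths in m; the calibration is good to about 2 mm. The wrist camera is an equidistant fisheye: a pixel r from the principal point sees the ray r / f radians off the axis. A picture is of the moment at which its call begins: read the wrist's pose just before it. camera_info takes no time and is no camera call; for the wrist camera it gives the pose at the moment of the call.
A pose or a line that the arm cannot do raises env.MotionError and nothing moves.
- env.sign_off(): hands the job in, once; it reports no verdict.
The state is a dict: "time_s": time; "joints": joint angles; "qd": joint speeds; "effort": joint torques, N m; "tool_pos": TCP position; "tool_rot": TCP orientation; "wrist_force": force on the tool from outside, world axes, zero at the start; "moment": the same for the moment, N m; "opening": finger opening in m.
Only numpy, scipy, OpenCV 4.12 (cv2) and the standard library are available. Lean on these libraries where they do the work, as an engineer would, in place of code of your own. Each camera call takes 0.05 s, during which the arm holds its last target. There are 200 camera calls.

## Task

Raise the topping station's lid by its red tab and push the folding stay's green knob back past straight, so that the stay locks and the lid stands on it by itself. Stand the steel tub with the yellow knob on the floor of the empty bay in the well. Then pull the stay's knob forward again to break the knee and lower the lid gently, never letting it drop, until it is fully shut over the tub; leave everything else where it stands.

Things in the scene. Friction and masses are not known exactly. Their poses are not given: they have to be found in the camera images.
- station: steel topping station fixed to the table, 240 (x) by 320 (y) by 120 mm high; origin under its centre, x points away from the robot to the lid's hinge, y left, z up. Its well has 8 mm walls, floor 42 mm and rim 117 mm above the table. Fixed lidded pans (up to 97 mm high) fill its front and left; the empty bay is on the right. A folding stay runs outside the right wall, at y = -169 mm.
- lid_hinge (a point): middle of the lid's hinge line, at x = +115, y = 0, z = 120 mm in the station's frame; the lid turns about the station's y axis here. Does not move with the lid.
- lid (a joint): lid angle in rad: 0 shut (level), growing as the front edge rises; at most 1.134 (65 degrees, stay straight), about 1.12 when the stay is locked. Aluminium plate 222 mm front to back, 320 mm wide, 6 mm thick, 0.6 kg. Its stiff hinge holds it where it is left above about 0.95 rad; below that it falls shut unless held. Raising takes about 5 N at the tab.
- tab (a point): centre of the red pull tab at the middle of the lid's front edge: 30 mm wide (along the station's y), 14 mm thick, standing 34 mm out of the edge, in line with the lid, whose edge is 18 mm nearer the hinge. 246 mm from the hinge line; shut, 131 mm in front of the station's centre, 120 mm above the table. Moves with the lid. Pinched by its two sides it can turn between the fingers.
- knee (a joint): knee of the folding stay in rad: 0 folded (lid shut), 1.81 with the stay straight, 2.01 at its stop past straight, where it is locked and bears the lid. Below 1.81 it folds as the lid goes down. It needs at most about 5 N at the knob.
- stay_knob (a point): middle of the green knob on the stay's knee: a pin 16 mm in diameter along the station's y, sticking 34 mm out of the stay to its right. Shut, it lies low beside the station. Stay straight: x +49, y -189, z 182 mm in the station's frame; locked: x +58; lid at 1.09 rad (knee short of straight): about x +33. Push it to the station's +x until it stops to lock; pull it to -x to break the knee.
- bay (a point): middle of the floor of the empty bay, at x +20, y -67, z 42 mm in the station's frame. The bay is 120 mm (x) by 170 mm (y), with a 75 mm high wall to the right and 50 mm high ones on the other sides, a white cooling block behind. The raised lid leans over it, so the tool must come in leaning back towards the robot, about 30 degrees from vertical.
- tub: small steel tub with a fixed aluminium lid and a yellow knob, 84 by 84 mm and 68 mm high over all; the knob is an upright cylinder 22 mm in diameter from 44 to 68 mm height. About 0.25 kg. Origin at the centre of its underside, z up, sides along x and y. It stands on the table to the right of the station.
- tub_black: a like tub with a black knob, standing near the first; not to be moved. The two may change places.
- ketchup: red squeeze bottle, 56 mm in diameter, 170 mm high, origin under its centre; bystander
- mustard: yellow squeeze bottle, 56 mm in diameter, 170 mm high, origin under its centre; bystander
- jar: amber jar with a steel lid, 72 mm in diameter, 90 mm high, origin under its centre; bystander
- bowl: white bowl, 130 mm in diameter, 50 mm high, origin under its centre; bystander
- cup: steel cup, 76 mm in diameter, 90 mm high, origin under its centre; bystander
- spatula: spatula lying on the table, handle towards its -x; bystander
Things that resemble listed ones, but are neither listed nor needed, are in the scene too. What is shaped like the tub but blue or pink is not meant.

How it is judged:
On the way, in this order (a step that is already met when the one before it is completed fails the run):
1. the lid stands raised on the locked stay (knee past straight), let go (value of joint lid above 1.08 rad and value of joint knee above 1.88 rad and contact force between the fingers and station below 0.1 N), for 0.2 s.
2. the tub stands upright on the floor of the bay, let go, with the stay still locked (value of joint knee above 1.88 rad and z of tub in the frame of bay between -0.004 and 0.004 m and x of tub in the frame of bay between -0.03 and 0.03 m and y of tub in the frame of bay between -0.055 and 0.055 m and angle between tub's own z axis and vertical below 0.08 rad and contact force between the fingers and tub below 0.1 N), for 0.2 s.
At the end, for the whole second after the job is handed in: the lid is fully shut (within 0.03 rad) with the stay folded (knee under 0.1 rad), and the yellow-knobbed tub stands upright (within 0.08 rad) and at rest on the floor of the bay (within 4 mm in height, 30 mm of the bay's middle in x and 55 mm in y), everything let go (value of joint lid below 0.03 rad and value of joint knee below 0.1 rad and z of tub in the frame of bay between -0.004 and 0.004 m and x of tub in the frame of bay between -0.03 and 0.03 m and y of tub in the frame of bay between -0.055 and 0.055 m and angle between tub's own z axis and vertical below 0.08 rad and linear speed of tub below 0.02 m/s); the robot touches nothing.
It fails at once if the lid drops (closes faster than 2.5 rad/s) (velocity of joint lid below -2.5 rad/s).
It fails at once if the tub is tipped over (45 degrees) (angle between tub's own z axis and vertical above 0.8 rad).
It fails at once if a bystander is moved more than 40 mm (distance of any of tub_black, ketchup, mustard, jar, bowl, cup, spatula from where it was at the start of the episode above 0.04 m).
It also fails if it takes over 72 s, if anything falls off the work surface, if the arm or the gripper's body presses on something with over 40 N, if the wrist force passes 120 N, or if a joint passes its speed limit or range.

## Working session

There is one attempt and no reset: what is moved stays moved. The work goes in short steps, each a Python script; the robot and the scene stay as the last script left them, time stands still between calls to the robot, and variables do not carry over. Pictures are saved under pics/ and viewed, on a budget of 10 in all, crops included, one or two more only if the job needs it, and the job is handed in when it is done.

```bash
mkdir -p pics; ls; python3 - <<'E'
from station import env, solve_ik, sensors, cams
import cv2, numpy as np
o=sensors.get_obs(); print(o, env.tips_ahead)
a=[]
for n in ("scene","top"):
    p,d=cams.camera(n); i=cams.camera_info(n); print(n,i)
    np.savez(f"{n}0.npz",p=p,d=d,K=i["camera_matrix"],R=i["R"],t=i["t"])
    cv2.imwrite(f"pics/{n}0.png",p[:,:,::-1])
E
```

```text
pics
{'time_s': 0.0, 'joints': array([-1.42761315,  0.43520373,  0.02496062,  1.57411609, -0.0115761 ,
        1.13397734, -0.07510573]), 'qd': array([ 2.89351932e-05, -9.67334732e-04, -7.79829449e-04,  1.30241055e-03,
        3.69296452e-04,  8.27411845e-05,  2.28910444e-05]), 'effort': array([ 6.13657521e-04, -6.70451331e+01,  1.02503445e+00, -3.16214490e+01,
        1.53558754e-02,  1.20712546e-02, -4.01061584e-05]), 'tool_pos': array([0.15200695, 0.60572294, 0.23853042]), 'tool_rot': array([-3.14004065e+00,  1.57845506e-04,  2.89575520e+00]), 'wrist_force': array([ 0.10285645, -0.27579183, -0.06704268]), 'moment': array([-0.01276396, -0.00547621, -0.03605384]), 'opening': 0.08533924731785128} 0.008
scene {'camera_matrix': array([[387.49215423,   0.        , 281.84648047],
       [  0.        , 387.49215423, 211.46766428],
       [  0.        ,   0.        ,   1.        ]]), 'R': array([[-0.66259011,  0.74893187, -0.00868359],
       [ 0.65343146,  0.57235545, -0.49541554],
       [-0.36606238, -0.33393157, -0.86861271]]), 't': array([ 0.34598381, -0.2955045 ,  1.38642223])}
top {'camera_matrix': array([[466.15540095,   0.        , 278.7580115 ],
       [  0.        , 466.15540095, 208.81838707],
       [  0.        ,   0.        ,   1.        ]]), 'R': array([[ 0.0165586 , -0.99975568, -0.01464222],
       [-0.98363144, -0.01366008, -0.17967358],
       [ 0.17942967,  0.01737769, -0.98361731]]), 't': array([-0.01525575,  0.52212418,  1.28986439])}
```

View pics/scene0.png

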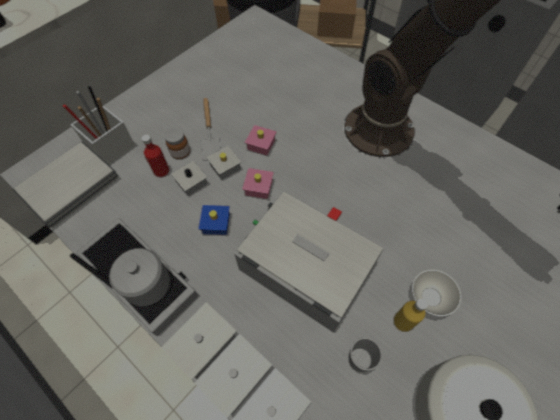

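View pics/top0.png

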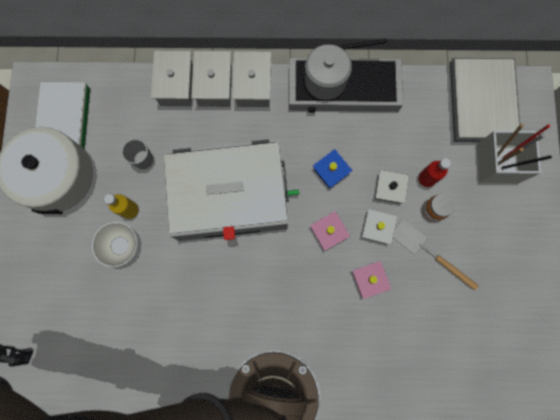

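The scene and top views agree. In the top view the lid is centred near (227,190), the red tab at (229,233) and the green knob at (293,192). The steel tub with the yellow knob is at (381,227) and the black-knobbed one at (393,186). Next I'll measure these.

```bash
cat > h.py <<'E'
import numpy as np, cv2
from scipy.spatial.transform import Rotation as Ro
def cloud(n):
    z=np.load(n) if isinstance(n,str) else n
    p,d,K,R,t=[z[k] for k in "pdKRt"]
    v,u=np.mgrid[:420,:560]
    c=np.stack([(u-K[0,2])/K[0,0]*d,(v-K[1,2])/K[1,1]*d,d],-1)
    return p,(c-t)@R, d>0    # R^T(c-t)
E
python3 - <<'E'
from h import *
for n in ("top","scene"):
    p,X,ok=cloud(n+"0.npz"); hsv=cv2.cvtColor(p,cv2.COLOR_RGB2HSV).astype(int)
    H,S,V=hsv[...,0],hsv[...,1],hsv[...,2]
    def rep(name,m,rect=False):
        if m.sum()<4: print(name,'none');return
        q=X[m]; print(n,name,m.sum(),np.median(q,0).round(4),q.min(0).round(3),q.max(0).round(3))
        if rect:
            r=cv2.minAreaRect((q[:,:2]*1000).astype(np.float32)); print('  rect',np.round(r[0],1),np.round(r[1],1),round(r[2],2))
    def box(u0,u1,v0,v1):
        b=np.zeros_like(ok); b[v0:v1,u0:u1]=1; return b&ok
    red=(S>150)&((H<8)|(H>172))&(V>80); gr=(H>45)&(H<80)&(S>120); ye=(H>20)&(H<35)&(S>130)
    if n=="top":
        rep('lid',box(155,295,135,245)&(X[...,2]>.112)&(X[...,2]<.128)&~red,1)
        rep('tab',box(215,245,220,245)&red,1); rep('knob',box(280,305,180,205)&gr)
        rep('tub',box(355,400,205,250)&(X[...,2]>.033)&(X[...,2]<.05),1); rep('yk',box(370,392,216,238)&ye&(X[...,2]>.06))
        rep('blk',box(370,412,165,208)&(X[...,2]>.033)&(X[...,2]<.05),1)
    else:
        rep('tab',box(320,350,200,225)&red); rep('knob',box(245,265,212,230)&gr)
        rep('lid',box(230,390,185,325)&(X[...,2]>.112)&(X[...,2]<.128)&~red,1)
        rep('tub',box(205,242,145,180)&(X[...,2]>.033)&(X[...,2]<.05),1); rep('yk',box(215,232,148,164)&ye&(X[...,2]>.06))
E
```

```text
top lid 9498 [0.5657 0.1414 0.1233] [ 0.424 -0.033  0.112] [0.708 0.314 0.128]
  rect [558.7 136. ] [268.7 330.7] 7.53
top tab 128 [0.4405 0.1238 0.1274] [0.425 0.11  0.069] [0.457 0.14  0.134]
  rect [441.  125.5] [31.7 29.6] 8.14
top knob 41 [ 0.5727 -0.0476  0.0424] [ 0.567 -0.062  0.035] [ 0.58  -0.033  0.049]
top tub 807 [ 0.4768 -0.2921  0.0443] [ 0.429 -0.344  0.036] [ 0.527 -0.244  0.05 ]
  rect [ 477.8 -294.3] [84.9 85.2] 76.42
top yk 34 [ 0.4759 -0.2938  0.0678] [ 0.468 -0.301  0.062] [ 0.485 -0.285  0.073]
top blk 762 [ 0.5931 -0.3311  0.0444] [ 0.548 -0.379  0.034] [ 0.642 -0.286  0.05 ]
  rect [ 595.4 -332.7] [84.5 86.3] 80.8
scene tab 91 [0.4451 0.1263 0.1257] [0.43  0.114 0.122] [0.461 0.141 0.129]
scene knob 6 [ 0.579  -0.0569  0.0406] [ 0.574 -0.058  0.036] [ 0.583 -0.052  0.043]
scene lid 10037 [0.5814 0.1523 0.1219] [ 0.428 -0.035  0.112] [0.711 0.315 0.128]
  rect [561.2 134.3] [266.6 330.8] 7.21
scene tub 507 [ 0.4854 -0.2883  0.0425] [ 0.43  -0.346  0.033] [ 0.569 -0.243  0.05 ]
  rect [ 499.3 -299.7] [ 87.4 127. ] 74.63
scene yk 18 [ 0.482  -0.2907  0.066 ] [ 0.474 -0.298  0.06 ] [ 0.488 -0.284  0.069]
```

```bash
python3 - <<'E'
from h import *
for n in ("top","scene"):
    p,X,ok=cloud(n+"0.npz")
    q=X[ok&(X[...,2]>.117)&(X[...,2]<.127)&(X[...,0]>.40)&(X[...,0]<.75)&(X[...,1]>-.06)&(X[...,1]<.34)]
    # per-slice extents -> edge lines
    for yaw0 in (7.4,):
        a=np.radians(yaw0); c=np.array([.573,.143]); M=np.array([[np.cos(a),np.sin(a)],[-np.sin(a),np.cos(a)]])
        l=(q[:,:2]-c)@M.T*1000
        l=l[(abs(l[:,0])<140)&(abs(l[:,1])<180)]
        yb=[(y,*np.percentile(l[abs(l[:,1]-y)<8,0],[1.5,98.5])) for y in range(-140,141,20) if abs(y)>25]
        xb=[(x,*np.percentile(l[abs(l[:,0]-x)<8,1],[1.5,98.5])) for x in range(-100,101,20)]
        yb,xb=np.array(yb),np.array(xb)
        for nm,A in(('front/back x vs y',yb),('right/left y vs x',xb)):
            for k in(1,2):
                f=np.polyfit(A[:,0],A[:,k],1); print(n,nm,k,'slope deg %.2f mid %.1f'%(np.degrees(f[0]),np.median(A[:,k])))
E
cat >> h.py <<'E'
YAW=np.radians(7.4); O=np.array([.573,.143,0]); RS=Ro.from_euler('z',YAW)
def S(x,y,z): return O+RS.apply(np.array([x,y,z])/1000)
def ori(tilt,yaw=YAW,spin=0,half=False):
    """tool z=(sin t,0,-cos t) in frame yaw; closing along frame y (spin=0) ; spin about tool z"""
    t=np.radians(tilt); z=np.array([np.sin(t),0,-np.cos(t)]); y=np.array([0,-1. if not half else 1.,0]); x=np.cross(y,z)
    R=Ro.from_euler('z',yaw)*Ro.from_matrix(np.c_[x,y,z])*Ro.from_euler('z',spin,degrees=True)
    return R.as_euler('xyz')
def zdir(o): return Ro.from_euler('xyz',o).apply([0,0,1])
E
python3 - <<'E'
from h import *
from station import solve_ik
T=lambda th:(115-246*np.cos(th),0,120+246*np.sin(th))
for half in(0,1):
  for tl in (30,45,60):
    print('tab',half,tl,[None if (s:=solve_ik(S(*T(th)),ori(tl,half=half))) is None else s.round(2) for th in(0,.6,1.12)])
  print('tub',half,solve_ik([.477,-.294,.06],ori(30,np.radians(-13.6),0,half)),solve_ik(S(20,-67,102),ori(30,YAW,0,half)))
  for tl in(35,45):
   for sp in(0,90): print('knob',half,tl,sp,solve_ik(S(33,-198,182),ori(tl,YAW,sp,half)))
E
```

```text
top front/back x vs y 1 slope deg 0.12 mid -116.9
top front/back x vs y 2 slope deg 0.20 mid 112.0
top right/left y vs x 1 slope deg 0.67 mid -156.6
top right/left y vs x 2 slope deg 0.05 mid 154.0
scene front/back x vs y 1 slope deg 0.28 mid -110.1
scene front/back x vs y 2 slope deg -0.21 mid 113.2
scene right/left y vs x 1 slope deg 0.05 mid -155.5
scene right/left y vs x 2 slope deg -0.03 mid 154.0
tab 0 30 [array([-0.88,  0.19,  0.38,  2.55,  2.11,  0.15,  2.23]), array([-0.61, -0.04,  0.1 ,  2.26,  0.43,  0.46, -2.29]), array([-0.74,  0.03,  0.33,  1.97,  0.21,  0.64, -1.98])]
tab 0 45 [None, None, array([-0.89, -0.06,  0.4 ,  2.2 ,  0.87,  0.36, -2.65])]
tab 0 60 [None, None, array([-0.39, -0.  , -0.16,  2.38,  2.15,  0.43,  2.3 ])]
tub 0 [ 0.95864531  0.50763042 -0.50734525  2.3075849   2.58954552  0.14423501
  2.4680614 ] None
knob 0 35 0 [-0.25607271  0.29818112  0.38045721  2.18741139 -1.28570111  0.23550181
 -0.15938874]
knob 0 35 90 [-0.25607271  0.29818112  0.38045721  2.18741139 -1.28570111  0.23550181
 -1.73018506]
knob 0 45 0 [ 0.75999614  0.43855997 -0.85115     2.2
[... 417 characters left out ...]
 -0.08,  0.61,  2.21,  0.92,  0.38,  0.45])]
tab 1 60 [None, None, array([-1.21, -0.07,  0.65,  2.43,  2.11,  0.46, -0.78])]
tub 1 [ 1.0796404   0.54651663 -0.66731094  2.2985687   2.1858805   0.19905633
 -0.24724537] [ 0.15142423  0.45188538 -0.5157788   2.20308292  1.56269113  0.2830198
 -0.04671601]
knob 1 35 0 [ 0.63540593  0.38558099 -0.72529364  2.12039663  0.98808942  0.19487751
  0.79979206]
knob 1 35 90 [ 0.53541181  0.35571267 -0.59501303  2.12743583  0.7878625   0.1475311
 -0.5886221 ]
knob 1 45 0 [ 0.88082376  0.5091965  -1.02725928  2.24449313  2.20916854  0.33813992
 -0.3240639 ]
knob 1 45 90 [ 0.88082376  0.5091965  -1.02725928  2.24449313  2.20916854  0.33813992
 -1.89486023]
```

```bash
sed -i 's/\.573,\.143,0/.573,.142,0/' h.py; cat >> h.py <<'E'
def tabpose(th,o,r=253,back=7):
    """TCP so that the tool point `back` mm behind TCP lies at radius r on the lid"""
    return S(115-r*np.cos(th),0,120+r*np.sin(th))+zdir(o)*back/1000
def st(s,msg=''):
    o=s.get_obs(); print(msg,'t%.2f'%o['time_s'],'p',o['tool_pos'].round(4),'F',o['wrist_force'].round(1),'op %.4f'%o['opening'],'q',o['joints'].round(2))
E
python3 - <<'E'
from h import *
from station import env,sensors,cams,solve_ik
o=ori(0,half=True)
q=solve_ik(tabpose(0,o)+[0,0,.12],o); print(q)
env.movep(tabpose(0,o)+[0,0,.12],o); st(sensors)
env.line_to(tabpose(0,o)+[0,0,.03]); 
print(env.line_to(tabpose(0,o),vel=.08,f_stop=8)); st(sensors)
env.grab(); st(sensors,'grab')
E
```

```text
[-0.72002036  0.15604522  0.37436202  2.00270224 -0.06782811  0.99454783
  1.38714846]
 t2.12 p [0.4362 0.1251 0.233 ] F [ 0.  -0.  -0.8] op 0.0858 q [-0.72  0.16  0.37  2.   -0.07  0.99  1.39]
False
 t3.39 p [0.4363 0.1242 0.1133] F [-0.2 -1.2  0.6] op 0.0855 q [-0.66  0.33  0.34  2.15 -0.17  0.69  1.49]
grab t3.94 p [0.4363 0.1245 0.1135] F [-1.7  0.4  7.3] op 0.0290 q [-0.66  0.33  0.34  2.15 -0.17  0.69  1.49]
```

```bash
python3 - <<'E'
from h import *
from station import env,sensors,cams,solve_ik
o=ori(0,half=True)
for k,th in enumerate(np.linspace(.1,1.10,11)):
    env.line_to(tabpose(th,o),vel=.12)
    if k%3==1: st(sensors,'%.2f'%th)
env.dwell(.2); st(sensors,'up')
p,d=cams.camera("scene"); cv2.imwrite("pics/up.png",p[:,:,::-1])
E
```

```text
0.20 t4.66 p [0.4416 0.1251 0.1629] F [ 4.9  3.1 -3.4] op 0.0288 q [-0.69  0.26  0.36  2.08 -0.12  0.82  1.45]
0.50 t5.73 p [0.4665 0.1283 0.233 ] F [ 4.5  3.4 -4.1] op 0.0286 q [-0.7   0.21  0.38  1.94 -0.09  1.01  1.43]
0.80 t6.81 p [0.5116 0.134  0.2937] F [ 1.8  1.8 -5.2] op 0.0285 q [-0.68  0.24  0.4   1.75 -0.1   1.18  1.45]
1.10 t7.88 p [0.5729 0.1418 0.3379] F [ 3.1  1.1 -8.6] op 0.0284 q [-0.63  0.32  0.42  1.53 -0.13  1.32  1.5 ]
up t8.08 p [0.5728 0.1418 0.3379] F [  4.4   0.6 -12.1] op 0.0286 q [-0.63  0.32  0.42  1.53 -0.13  1.32  1.5 ]
```

View pics/up.png

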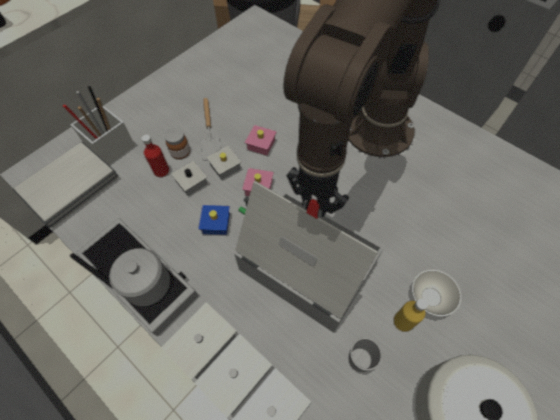

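Lid raised, with the tab at (313,207) in the jaws and the green knob at (242,210). Next I release and push the knob.

```bash
python3 - <<'E'
from h import *
from station import env,sensors,cams,solve_ik
env.open_jaws(); p=sensors.get_obs()['tool_pos']
env.line_to(p+[0,0,.06]); env.line_to(p+[-.12,-.05,.08]); env.grab()
o=ori(35,half=True)
env.movep(S(-90,-198,260),o); st(sensors)
for n in ("scene","top"):
    im,d=cams.camera(n); i=cams.camera_info(n)
    P,X,ok=cloud(dict(p=im,d=d,K=i["camera_matrix"],R=i["R"],t=i["t"]))
    h=cv2.cvtColor(im,cv2.COLOR_RGB2HSV); m=ok&(h[...,0]>45)&(h[...,0]<80)&(h[...,1]>110)&(X[...,2]>.1)&(X[...,2]<.3)
    q=RS.inv().apply(X[m]-O)*1000; q=q[(abs(q[:,0]-30)<80)&(abs(q[:,1]+189)<50)]
    print(n,len(q),q.min(0).round(),q.max(0).round(),np.median(q,0).round()) if len(q) else print(n,0)
    red=ok&((h[...,0]<8)|(h[...,0]>172))&(h[...,1]>150)&(X[...,2]>.25); q=RS.inv().apply(X[red]-O)*1000; q=q[abs(q[:,1])<40]
    if len(q): q=np.median(q,0); print('tab',q.round(),'angle',np.arctan2(q[2]-120,115-q[0]).round(3))
E
```

```text
t12.14 p [ 0.5101 -0.0654  0.2609] F [0.  0.6 1.1] op 0.0001 q [-0.83 -0.14  0.91  2.34 -0.08  0.29  1.87]
scene 19 [  22. -200.  180.] [  31. -185.  187.] [  28. -193.  184.]
tab [  2.   1. 341.] angle 1.098
top 51 [  16. -202.  179.] [  27. -173.  190.] [  21. -188.  185.]
tab [-10.  -1. 351.] angle 1.074
```

```bash
python3 - <<'E'
from h import *
from station import env,sensors,cams,solve_ik
o=ori(35,half=True); a=np.radians(35)
def tcp(kx,kz,gap=0):   # TCP for finger face touching knob at (kx,kz)
    d=19+gap
    return S(kx-d*np.cos(a),-198,kz-d*np.sin(a))+zdir(o)*.002
env.line_to(tcp(-25,180)); st(sensors,'pre')
f=env.line_to(tcp(40,181),vel=.06,f_stop=15); st(sensors,f'push {f}')
if not f:
    f=env.line_to(tcp(66,182),vel=.04,f_stop=15); st(sensors,f'push2 {f}')
p=sensors.get_obs()['tool_pos']; print('station-frame',RS.inv().apply(p-O)*1000, (RS.inv().apply(p-tcp(58,182)))*1000)
im,d=cams.camera("scene"); cv2.imwrite("pics/push.png",cv2.resize(im[120:320,160:400,::-1],(720,600)))
E
```

```text
Traceback (most recent call last):
station.MotionError: the arm cannot follow that straight line within its joint ranges
```

```bash
python3 - <<'E'
from h import *
from station import solve_ik
for tl in (15,20,25,30,35,45):
  for half in (0,1):
    o=ori(tl,half=half);a=np.radians(tl)
    for kx in(-25,30,66):
        s=solve_ik(S(kx-19*np.cos(a),-198,181-19*np.sin(a))+zdir(o)*.002,o); print(tl,half,kx,None if s is None else s.round(2))
E
```

```text
15 0 -25 [-0.8   0.47  1.17  2.09 -0.82  0.76 -0.59]
15 0 30 [-0.76  0.58  1.16  1.97 -0.89  0.85 -0.58]
15 0 66 [-0.73  0.65  1.15  1.89 -0.93  0.9  -0.6 ]
15 1 -25 [-0.63  0.35  0.86  2.09 -0.59  0.65  2.31]
15 1 30 [-0.6   0.45  0.85  1.96 -0.65  0.71  2.33]
15 1 66 [-0.57  0.51  0.84  1.88 -0.68  0.75  2.32]
20 0 -25 [-0.81  0.43  1.17  2.17 -0.94  0.66 -0.46]
20 0 30 [-0.77  0.55  1.16  2.05 -1.01  0.75 -0.47]
20 0 66 [-0.75  0.61  1.15  1.97 -1.04  0.81 -0.49]
20 1 -25 [-0.62  0.31  0.85  2.16 -0.69  0.53  2.43]
20 1 30 [-0.57  0.4   0.81  2.04 -0.73  0.59  2.41]
20 1 66 [-0.54  0.45  0.77  1.96 -0.73  0.62  2.38]
25 0 -25 [-0.82  0.4   1.17  2.24 -1.12  0.59 -0.28]
25 0 30 [-0.78  0.52  1.16  2.13 -1.17  0.68 -0.3 ]
25 0 66 [-0.76  0.59  1.15  2.05 -1.19  0.73 -0.33]
25 1 -25 [-0.59  0.28  0.8   2.23 -0.87  0.42  2.61]
25 1 30 [-0.5   0.35  0.69  2.11 -0.83  0.45  2.52]
25 1 66 [-0.46  0.4   0.65  2.03 -0.8   0.47  2.47]
30 0 -25 [-0.69  0.31  0.96  2.31 -1.28  0.42 -0.11]
30 0 30 [-0.67  0.41  0.96  2.19 -1.28  0.5  -0.17]
30 0 66 [-0.66  0.48  0.96  2.12 -1.28  0.54 -0.22]
30 1 -25 [-0.1   0.22  0.21  2.27 -0.82  0.21  2.56]
30 1 30 [-0.36  0.31  0.51  2.17 -1.01  0.31  2.71]
30 1 66 [-0.36  0.37  0.52  2.1  -0.98  0.34  2.65]
35 0 -25 None
35 0 30 [ 0.05  0.29  0.02  2.21 -1.3   0.12 -0.12]
35 0 66 [-0.11  0.34  0.19  2.15 -1.27  0.18 -0.17]
35 1 -25 [ 0.83  0.35 -0.88  2.27  1.4   0.16  0.41]
35 1 30 [ 0.66  0.39 -0.74  2.17  1.22  0.17  0.58]
35 1 66 [ 0.48  0.4  -0.55  2.1   0.92  0.14  0.85]
45 0 -25 [ 0.97  0.45 -1.03  2.4   2.55  0.36  2.48]
45 0 30 [ 0.89  0.53 -1.03  2.29  2.32  0.38  2.73]
45 0 66 [ 0.74  0.51 -0.86  2.22  2.39  0.31  2.61]
45 1 -25 [ 0.97  0.45 -1.03  2.4   2.55  0.36 -0.66]
45 1 30 [ 0.89  0.53 -1.03  2.29  2.32  0.38 -0.41]
45 1 66 [ 0.85  0.59 -1.04  2.21  2.19  0.4  -0.27]
```

```bash
cat > push.py <<'E'
from h import *
from station import env,sensors,cams,solve_ik
TL=25; o=ori(TL,half=False); a=np.radians(TL)
def tcp(kx,kz):   # TCP for finger face touching knob at (kx,kz)
    return S(kx-19*np.cos(a),-204,kz-19*np.sin(a))+zdir(o)*.002
env.movep(tcp(-45,260),o); env.line_to(tcp(-25,180)); st(sensors,'pre')
f=env.line_to(tcp(40,181),vel=.06,f_stop=15); st(sensors,f'push {f}')
if not f:
    f=env.line_to(tcp(66,182),vel=.04,f_stop=15); st(sensors,f'push2 {f}')
p=sensors.get_obs()['tool_pos']; print('knob x est',58+(RS.inv().apply(p-tcp(58,182))*1000).round(1)[0])
im,d=cams.camera("scene"); cv2.imwrite("pics/push.png",cv2.resize(im[120:320,160:400,::-1],(720,600)))
E
python3 push.py
```

```text
pre t15.30 p [ 0.5583 -0.0661  0.1705] F [-0.3  0.9  0.9] op 0.0003 q [-0.63  0.3   0.88  2.23 -0.94  0.45 -0.45]
push False t16.53 p [ 0.6226 -0.0574  0.1712] F [-1.3 -0.6 -1.4] op 0.0000 q [-0.59  0.41  0.86  2.09 -0.96  0.53 -0.49]
push2 True t17.01 p [ 0.638  -0.055   0.1704] F [-0.2  0.7 -0.8] op -0.0001 q [-0.59  0.44  0.86  2.05 -0.97  0.55 -0.51]
knob x est 55.5
```

View pics/push.png

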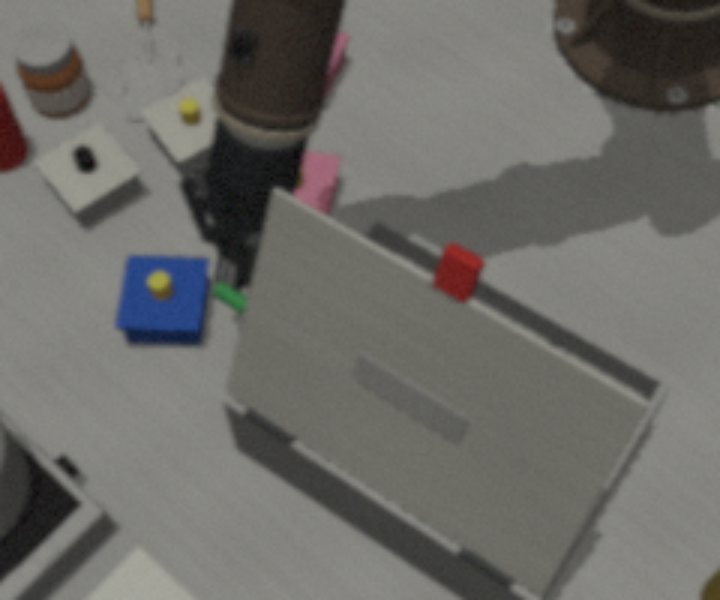

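```bash
cat >> h.py <<'E'
def knob(cams,zmin=.1):
    for n in ("scene","top"):
        im,d=cams.camera(n); i=cams.camera_info(n)
        P,X,ok=cloud(dict(p=im,d=d,K=i["camera_matrix"],R=i["R"],t=i["t"]))
        h=cv2.cvtColor(im,cv2.COLOR_RGB2HSV); m=ok&(h[...,0]>45)&(h[...,0]<80)&(h[...,1]>110)&(X[...,2]<.3)
        q=RS.inv().apply(X[m]-O)*1000; q=q[(abs(q[:,0]-30)<80)&(abs(q[:,1]+189)<50)]
        print(n,'knob',len(q),np.median(q,0).round() if len(q) else '',end=' ')
        red=ok&((h[...,0]<8)|(h[...,0]>172))&(h[...,1]>150); q=RS.inv().apply(X[red]-O)*1000; q=q[(abs(q[:,1])<40)&(abs(q[:,0])<250)]
        if len(q): q=np.median(q,0); print('tab',q.round(),'angle',np.arctan2(q[2]-120,115-q[0]).round(3))
E
cat > p2.py <<'E'
from h import *
from station import env,sensors,cams
exec(open('push.py').read().split('env.movep')[0])
f=env.line_to(tcp(66,182),vel=.03,f_stop=15); st(sensors,f'push3 {f}')
p=sensors.get_obs()['tool_pos']; print('knob x est',58+(RS.inv().apply(p-tcp(58,182))*1000).round(1)[0])
env.dwell(.2); st(sensors,'hold'); env.line_to(tcp(15,182),vel=.1); env.line_to(tcp(-60,240),vel=.2); knob(cams); st(sensors)
E
python3 p2.py
```

```text
push3 True t17.32 p [ 0.6385 -0.0547  0.169 ] F [ 0.2  0.8 -1. ] op 0.0000 q [-0.59  0.45  0.86  2.05 -0.96  0.56 -0.51]
knob x est 56.0
hold t17.52 p [ 0.6384 -0.0546  0.1691] F [-0.3  0.4 -1.4] op 0.0002 q [-0.59  0.45  0.86  2.05 -0.96  0.55 -0.51]
scene knob 37 [  59. -189.  188.] tab [ 12.   2. 346.] angle 1.142
top knob 55 [  52. -187.  189.] tab [ -0.  -1. 355.] angle 1.115
 t19.00 p [ 0.5239 -0.0699  0.23  ] F [ 0.6 -0.5 -0.7] op -0.0002 q [-0.96  0.13  1.21  2.22 -0.53  0.53 -0.81]
```

```bash
python3 - <<'E'
from h import *
from station import solve_ik
yt=np.radians(-13.6); tub=np.array([.477,-.294,.058])
for tl in (25,30):
  for half in (0,1):
   for nm,P,y in (('tub',tub,yt),('lift',tub+[0,0,.17],yt),('front',S(-60,-67,270),YAW),('in1',S(0,-67,210),YAW),('in2',S(18,-67,170),YAW),('bay',S(20,-67,100),YAW)):
    s=solve_ik(P,ori(tl,y,0,half)); print(tl,half,nm,None if s is None else s.round(2))
E
```

```text
25 0 tub [ 1.32  0.71 -1.07  2.22  1.5   0.49 -2.66]
25 0 lift [-0.41  0.24  1.15  2.16 -0.76  0.61 -0.54]
25 0 front [-1.25 -0.05  0.98  2.18  0.18  0.56 -1.83]
25 0 in1 [-1.11  0.31  1.09  2.15 -0.66  0.48 -1.01]
25 0 in2 [-0.98  0.41  0.98  2.15 -0.89  0.44 -0.8 ]
25 0 bay [-0.76  0.48  0.7   2.2  -1.22  0.29 -0.49]
25 1 tub [ 0.94  0.5  -0.51  2.24  1.36  0.12  0.53]
25 1 lift [ 0.03  0.15  0.59  2.14 -0.48  0.51  2.3 ]
25 1 front [ 0.41  0.08 -0.71  2.08  0.22  0.57  1.26]
25 1 in1 [ 0.19  0.25 -0.52  2.06  0.44  0.46  1.06]
25 1 in2 [ 0.18  0.34 -0.53  2.07  0.62  0.41  0.88]
25 1 bay [ 0.03  0.43 -0.35  2.14  0.94  0.25  0.56]
30 0 tub [ 0.96  0.51 -0.51  2.31  2.6   0.15  2.46]
30 0 lift [-0.48  0.25  1.28  2.23 -1.    0.57 -0.28]
30 0 front [-1.31 -0.13  0.98  2.25  0.44  0.48 -2.09]
30 0 in1 [-1.1   0.25  1.03  2.22 -0.71  0.32 -0.96]
30 0 in2 [-0.91  0.34  0.84  2.22 -1.03  0.27 -0.67]
30 0 bay None
30 1 tub [ 1.33  0.71 -1.04  2.28  1.83  0.44  0.18]
30 1 lift [ 0.05  0.12  0.57  2.21 -0.66  0.41  2.49]
30 1 front [-1.03 -0.07  0.73  2.24  0.3   0.45  1.18]
30 1 in1 [ 0.19  0.23 -0.52  2.14  0.61  0.34  0.88]
30 1 in2 [ 0.03  0.3  -0.35  2.16  0.76  0.25  0.72]
30 1 bay [ 0.29  0.5  -0.7   2.19  1.58  0.38 -0.03]
```

```bash
python3 - <<'E'
from h import *
from station import env,sensors,cams,solve_ik
yt=np.radians(-13.6); tub=np.array([.477,-.294,.058]); o=ori(30,yt,0,True)
env.line_to([.44,-.12,.33],vel=.25); env.open_jaws()
env.movep([.40,-.26,.33],o); st(sensors,'a')
q=solve_ik(tub,o); print(q.round(2))
if q[2]>-.3: q=np.array([1.33,.71,-1.04,2.28,1.83,.44,.18])
q2=q.copy(); q2[1]-=.4
env.set_joints(q2); st(sensors,'b')
env.movep(tub-zdir(o)*.09,o); st(sensors,'c')
im,d=cams.camera("scene"); cv2.imwrite("pics/pre.png",cv2.resize(im[80:280,130:370,::-1],(720,600)))
E
```

```text
a t24.38 p [ 0.4001 -0.2599  0.33  ] F [-0.1 -0.4 -0.2] op 0.0851 q [-0.45 -0.36  0.79  2.2   0.29  0.69  1.54]
[ 1.21  0.61 -0.85  2.29  1.96  0.3   0.01]
b t26.38 p [ 0.4944 -0.3391  0.2484] F [-0.5 -0.2 -0.4] op 0.0854 q [ 1.21  0.21 -0.84  2.29  1.96  0.3   0.01]
c t27.11 p [ 0.4337 -0.2838  0.1363] F [ 0.9  0.4 -0.4] op 0.0852 q [ 1.48  0.45 -1.09  2.31  1.24  0.26  0.71]
```

View pics/pre.png

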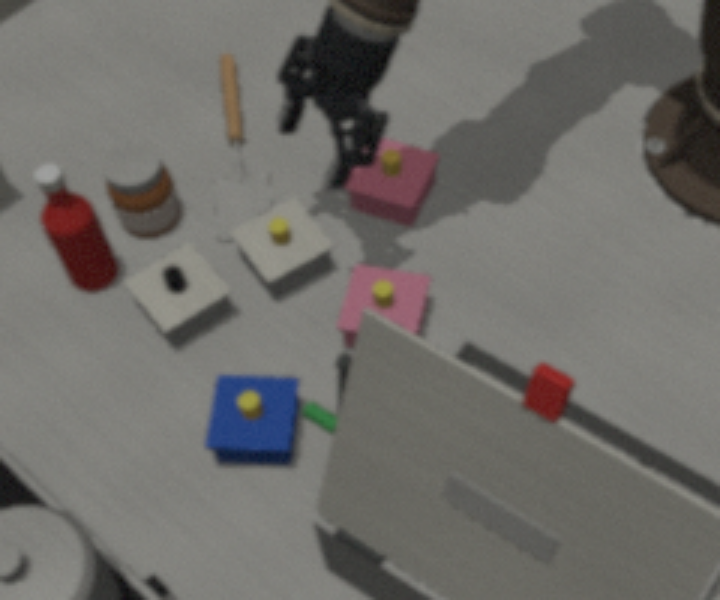

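The gripper straddles the line to the yellow knob at (279,230). The green knob (320,417) and raised lid still stand. Next I grasp the tub and lift.

```bash
python3 - <<'E'
from h import *
from station import env,sensors,cams,solve_ik
yt=np.radians(-13.6); tub=np.array([.479,-.293,.058]); o=ori(30,yt,0,True)
f=env.line_to(tub,vel=.1,f_stop=8); st(sensors,f'down {f}')
env.grab(); st(sensors,'grab')
env.line_to(sensors.get_obs()['tool_pos']+[-.01,0,.06],vel=.1); env.dwell(.2); st(sensors,'lift')
im,d=cams.camera("scene"); cv2.imwrite("pics/lift.png",cv2.resize(im[80:280,130:370,::-1],(720,600)))
oP=ori(30,YAW,0,True)
for nm,P,oo in (('lift',tub+[-.03,0,.2],o),('front',S(-60,-67,270),oP),('in1',S(0,-67,210),oP),('bay',S(20,-67,100),oP)):
    s=solve_ik(P,oo); print(nm,None if s is None else s.round(2))
E
```

```text
down False t28.22 p [ 0.4791 -0.293   0.0586] F [-0.4 -0.3 -0.3] op 0.0851 q [ 1.29  0.67 -0.98  2.28  1.86  0.39  0.13]
grab t28.83 p [ 0.479  -0.2932  0.0583] F [-3.3 -0.2  5.9] op 0.0198 q [ 1.29  0.67 -0.98  2.28  1.86  0.39  0.13]
lift t29.80 p [ 0.4688 -0.2929  0.1177] F [ 0.1  0.3 -2.4] op 0.0197 q [ 1.29  0.47 -0.9   2.26  1.34  0.22  0.59]
lift [ 1.7   0.24 -1.24  2.11  0.19  0.45  1.71]
front [ 0.82  0.11 -1.13  2.14  0.39  0.47  1.11]
in1 [ 0.71  0.44 -1.22  2.11  1.09  0.6   0.47]
bay [ 0.27  0.49 -0.67  2.2   1.58  0.36 -0.03]
```

View pics/lift.png

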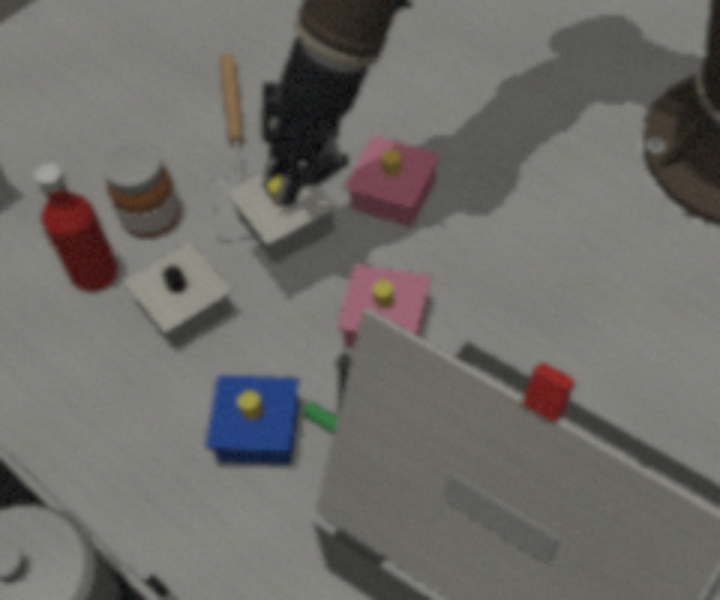

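```bash
python3 - <<'E'
from h import *
from station import env,sensors,cams,solve_ik
yt=np.radians(-13.6); tub=np.array([.479,-.293,.058]); o=ori(30,yt,0,True); oP=ori(30,YAW,0,True)
env.movep(tub+[-.03,0,.2],o); st(sensors,'hi')
env.movep(S(-70,-67,270),oP); st(sensors,'front')
im,d=cams.camera("top"); cv2.imwrite("pics/front.png",cv2.resize(im[100:300,140:420,::-1],(784,560)))
for P in ((0,-67,210),(18,-67,165),(19,-67,125)):
    try: print(solve_ik(S(*P),oP).round(2))
    except Exception as e: print(P,e)
E
```

```text
hi t30.92 p [ 0.4484 -0.2932  0.2574] F [-0.1 -0.2 -1.4] op 0.0200 q [ 1.7   0.24 -1.24  2.11  0.2   0.45  1.71]
front t32.27 p [0.5122 0.0656 0.2696] F [-0.4 -0.2 -3.1] op 0.0197 q [ 0.66  0.05 -0.94  2.16  0.25  0.44  1.23]
[ 0.49  0.3  -0.89  2.12  0.86  0.43  0.66]
[ 0.36  0.38 -0.75  2.14  1.1   0.38  0.43]
[ 0.18  0.41 -0.54  2.19  1.35  0.28  0.17]
```

View pics/front.png

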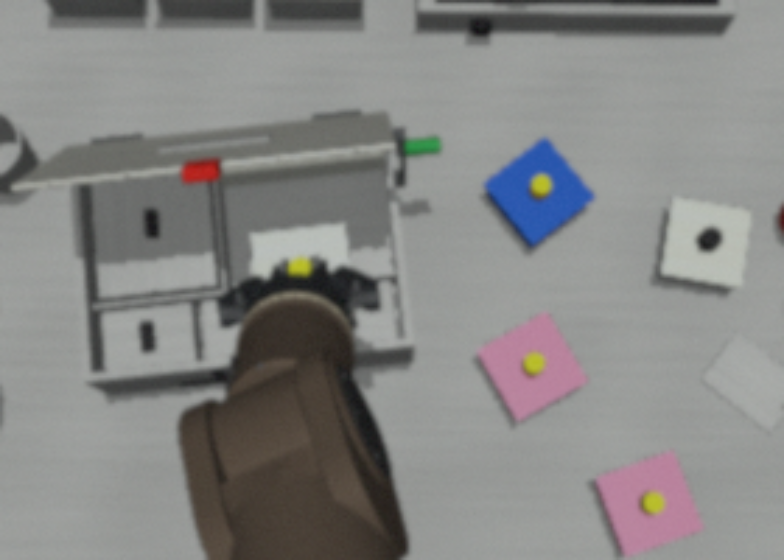

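The tub hangs level and square to the bay, with its knob at (299,267). The stay stands at (400,150) with its green knob at (422,146). Next I lower the tub in.

```bash
python3 - <<'E'
from h import *
from station import env,sensors,cams,solve_ik
oP=ori(30,YAW,0,True)
env.line_to(S(0,-67,210),vel=.12); env.line_to(S(17,-67,165),vel=.1)
f=env.line_to(S(18,-67,110),vel=.06,f_stop=8); st(sensors,f'mid {f}')
if not f:
    f=env.line_to(S(18,-67,96),vel=.03,f_stop=6); st(sensors,f'floor {f}')
p=sensors.get_obs()['tool_pos']; print((RS.inv().apply(p-O)*1000).round(1))
E
```

```text
mid False t34.94 p [0.5997 0.0779 0.1104] F [-1.   0.  -2.2] op 0.0197 q [-0.01  0.4  -0.31  2.21  1.48  0.18  0.01]
floor True t35.34 p [0.6002 0.078  0.1003] F [-1.1 -0.   5.2] op 0.0195 q [-0.    0.42 -0.32  2.22  1.63  0.19 -0.14]
[ 18.7 -67.  100.3]
```

```bash
python3 - <<'E'
from h import *
from station import env,sensors,cams,solve_ik
oP=ori(30,YAW,0,True)
env.open_jaws(); p=sensors.get_obs()['tool_pos']
env.line_to(p-zdir(oP)*.08,vel=.12); env.line_to(p-zdir(oP)*.08+[-.10,-.02,.10],vel=.25); st(sensors)
im,d=cams.camera("top"); cv2.imwrite("pics/in.png",cv2.resize(im[100:300,140:420,::-1],(784,560)))
i=cams.camera_info("top"); P,X,ok=cloud(dict(p=im,d=d,K=i["camera_matrix"],R=i["R"],t=i["t"]))
h=cv2.cvtColor(im,cv2.COLOR_RGB2HSV); L=RS.inv().apply((X-O).reshape(-1,3)).reshape(X.shape)*1000
m=ok&(h[...,0]>20)&(h[...,0]<35)&(h[...,1]>120)&(abs(L[...,0]-20)<60)&(abs(L[...,1]+67)<80)
q=L[m]; print(len(q), np.median(q,0) if len(q) else '')
m=ok&(abs(L[...,2]-86)<4)&(abs(L[...,0]-20)<55)&(abs(L[...,1]+67)<75); q=L[m]; print('toplid',len(q),np.median(q,0).round(1),np.percentile(q,[3,97],axis=0).round(1)) if m.sum() else 0
knob(cams)
for tl,hf,sp in((35,1,90),(40,1,90),(45,1,90),(45,0,90),(30,0,90),(25,0,90),(45,1,-90)):
    s=[solve_ik(S(x,-196,z),ori(tl,YAW,sp,hf)) for x,z in((30,220),(30,170),(-5,150))]; print(tl,hf,sp,[None if k is None else k.round(2) for k in s])
E
```

```text
t38.10 p [0.4592 0.0528 0.2677] F [-0.1  0.2  0.4] op 0.0853 q [ 0.63 -0.1  -0.81  2.26 -0.09  0.42  1.57]
42 [ 15.52750932 -67.11192924 110.60208437]
toplid 694 [ 14.2 -65.9  86.3] [[ -22.6 -105.9   82.5]
 [  56.9  -27.    89.6]]
scene knob 39 [  58. -189.  188.] tab [ 11.   1. 347.] angle 1.142
top knob 55 [  51. -187.  189.] tab [ -0.  -2. 356.] angle 1.116
35 1 90 [array([ 0.44,  0.27, -0.46,  2.1 ,  0.13,  0.2 ,  0.04]), array([ 0.04,  0.31,  0.02,  2.18, -1.17,  0.12,  1.31]), array([ 0.89,  0.51, -1.05,  2.22,  1.58,  0.34, -1.3 ])]
40 1 90 [array([ 0.81,  0.36, -0.91,  2.15,  1.25,  0.18, -1.02]), array([ 0.74,  0.45, -0.85,  2.2 ,  1.93,  0.22, -1.68]), array([ 0.89,  0.51, -1.03,  2.29,  2.07,  0.34, -1.76])]
45 1 90 [array([ 0.89,  0.4 , -1.  ,  2.21,  2.04,  0.22, -1.77]), array([ 0.88,  0.54, -1.03,  2.26,  2.26,  0.38, -1.93]), array([ 0.91,  0.55, -1.04,  2.35,  2.43,  0.43, -2.08])]
45 0 90 [array([ 0.77,  0.34, -0.84,  2.22,  2.31,  0.15,  1.08]), array([ 0.79,  0.48, -0.9 ,  2.27,  2.43,  0.32,  1.  ]), array([ 0.91,  0.55, -1.04,  2.35,  2.43,  0.43,  1.06])]
30 0 90 [array([ 0.86,  0.44, -1.05,  2.  ,  0.78,  0.49,  2.6 ]), array([ 0.67,  0.44, -0.81,  2.06,  0.84,  0.33,  2.52]), array([ 0.57,  0.37, -0.63,  2.17,  0.78,  0.2 ,  2.56])]
25 0 90 [array([ 0.82,  0.46, -1.05,  1.92,  0.69,  0.62,  2.68]), array([ 0.64,  0.45, -0.79,  1.99,  0.66,  0.46,  2.7 ]), array([ 0.6 ,  0.4 , -0.7 ,  2.09,  0.62,  0.35,  2.72])]
45 1 -90 [array([ 0.77,  0.34, -0.84,  2.22,  2.31,  0.15,  1.08]), array([ 0.79,  0.48, -0.9 ,  2.27,  2.43,  0.32,  1.  ]), array([ 0.91,  0.55, -1.04,  2.35,  2.43,  0.43,  1.06])]
```

View pics/in.png

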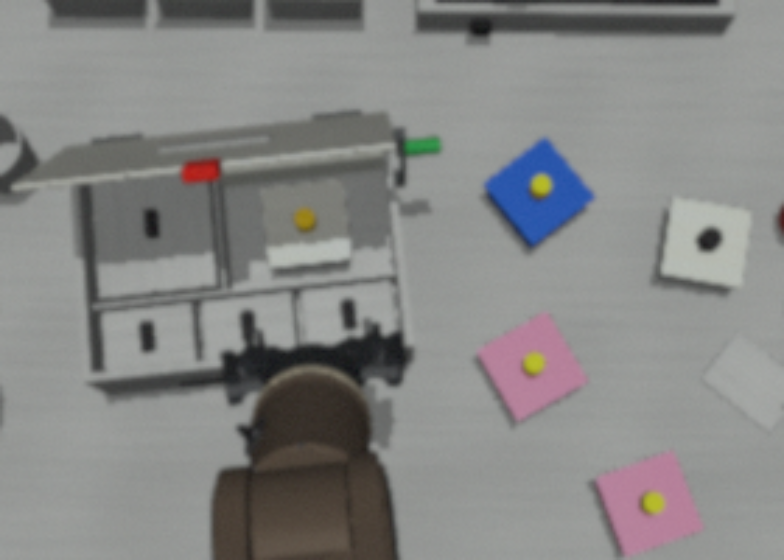

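Tub stands in the bay, with its knob at (304,219) in the crop. The stay is still locked, with the knob at (422,146). Next I pull the knob to break the knee, straddling it with open jaws.

```bash
cat > pull.py <<'E'
from h import *
from station import env,sensors,cams,solve_ik
o=ori(30,YAW,90,False); a=np.radians(30); c=RS.apply([np.cos(a),0,np.sin(a)])*.001; z=zdir(o)*.001
K=lambda x,zz:S(x,-196,zz)-28*c+16*z
print(sensors.get_obs()['tool_pos'], zdir(o))
env.line_to(S(-90,-190,290),vel=.3)
env.movep(K(58,182)-75*z,o); st(sensors,'hover')
f=env.line_to(K(58,182),vel=.12,f_stop=10); st(sensors,f'in {f}')
im,d=cams.camera("scene"); cv2.imwrite("pics/str.png",cv2.resize(im[120:320,160:400,::-1],(720,600)))
if not f:
    f=env.line_to(K(12,182),vel=.06,f_stop=20); st(sensors,f'pull {f}'); knob(cams)
E
python3 pull.py
```

```text
[0.45923281 0.05284714 0.26757718] [ 0.49583558  0.0643978  -0.8660254 ]
hover t39.72 p [ 0.6017 -0.0511  0.2189] F [-0.1 -0.1  0.5] op 0.0854 q [ 0.89  0.38 -1.04  2.05  0.71  0.44  2.66]
in False t40.49 p [ 0.6396 -0.0467  0.1548] F [0.  0.3 0.7] op 0.0856 q [ 0.63  0.47 -0.78  2.05  0.94  0.32  2.43]
pull False t41.46 p [ 0.5943 -0.0529  0.1542] F [-0.5 -0.   0.5] op 0.0856 q [ 0.69  0.41 -0.79  2.15  0.94  0.26  2.43]
scene knob 0  tab [ -1.   1. 339.] angle 1.086
top knob 26 [  17. -179.  185.] tab [-12.  -2. 349.] angle 1.063
```

View pics/str.png

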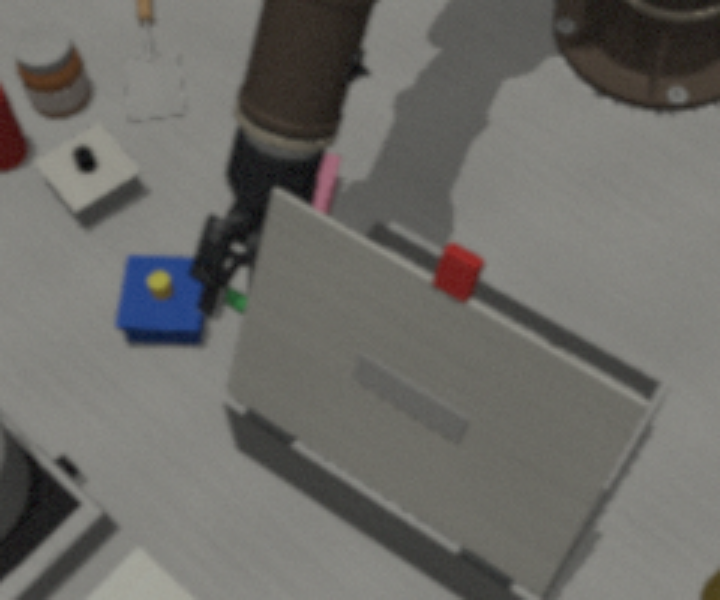

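```bash
python3 - <<'E'
from h import *
from station import env,sensors,cams,solve_ik
z=zdir(ori(30,YAW,90,False)); p=sensors.get_obs()['tool_pos']; ex=RS.apply([1,0,0])
p=p+ex*.005; env.line_to(p,vel=.1); p=p-z*.09; env.line_to(p,vel=.15)
o=ori(0,half=True); th=1.065
env.line_to(S(-90,-150,330),vel=.3)
env.movep(tabpose(th,o)+[-.08,0,.09],o); st(sensors,'a')
env.line_to(tabpose(th,o)+[0,0,.07],vel=.2); knob(cams)
f=env.line_to(tabpose(th,o),vel=.1,f_stop=8); st(sensors,f'at tab {f}')
if not f: env.grab(); st(sensors,'grab')
E
```

```text
Traceback (most recent call last):
station.MotionError: the arm cannot follow that straight line within its joint ranges
```

```bash
python3 - <<'E'
from h import *
from station import env,sensors,cams,solve_ik
st(sensors)
o=ori(0,half=True); th=1.065
env.movep(S(-90,-150,330),o); st(sensors,'v')
env.movep(tabpose(th,o)+[-.08,0,.09],o); st(sensors,'a')
env.line_to(tabpose(th,o)+[0,0,.07],vel=.2); knob(cams)
f=env.line_to(tabpose(th,o),vel=.1,f_stop=8); st(sensors,f'at tab {f}')
if not f: env.grab(); st(sensors,'grab')
E
```

```text
t42.57 p [ 0.5546 -0.0584  0.2318] F [-0.4 -0.7  0.1] op 0.0852 q [ 1.12  0.34 -1.24  2.12  0.66  0.45  2.71]
v t43.84 p [ 0.503  -0.0184  0.3293] F [-0.1 -0.2  0.5] op 0.0851 q [ 0.78  0.36 -1.12  1.66  0.34  1.33  1.3 ]
a t44.61 p [0.4858 0.1399 0.4236] F [ 0.1 -0.6 -0.1] op 0.0854 q [ 0.47  0.32 -1.15  1.47  0.29  1.54  1.03]
scene knob 20 [  24. -194.  182.] tab [ -1.   2. 340.] angle 1.085
top knob 51 [  18. -186.  184.] at tab False t46.12 p [0.5657 0.1413 0.335 ] F [ 0.  -0.   0.3] op 0.0856 q [ 0.36  0.5  -1.07  1.47  0.44  1.43  0.97]
grab t46.67 p [0.5653 0.1409 0.3346] F [-2.9 -1.9  4.3] op 0.0287 q [ 0.36  0.5  -1.07  1.47  0.44  1.43  0.97]
```

```bash
python3 - <<'E'
from h import *
from station import env,sensors,cams,solve_ik
o=ori(0,half=True)
for k,th in enumerate(np.linspace(1.065,0,12)[1:]):
    f=env.line_to(tabpose(th,o),vel=.1,f_stop=35)
    if k%2==0 or f: st(sensors,'%.2f %s'%(th,f))
    if f: break
knob(cams)
E
```

```text
0.97 False t47.07 p [0.5442 0.1382 0.3216] F [-6.5 -2.7  4.5] op 0.0285 q [ 0.39  0.48 -1.09  1.54  0.43  1.38  0.97]
0.77 False t47.85 p [0.507  0.1335 0.2898] F [-7.  -2.2  1.9] op 0.0289 q [ 0.44  0.44 -1.11  1.68  0.41  1.28  0.95]
0.58 False t48.63 p [0.4771 0.1297 0.252 ] F [-6.4 -0.4 -0.3] op 0.0289 q [ 0.47  0.42 -1.12  1.8   0.41  1.18  0.92]
0.39 False t49.42 p [0.4548 0.1268 0.2089] F [-7.7 -0.2 -1.4] op 0.0287 q [ 0.46  0.43 -1.1   1.91  0.44  1.07  0.87]
0.19 False t50.20 p [0.4411 0.1251 0.1623] F [-6.5  0.5 -2.6] op 0.0289 q [ 0.42  0.46 -1.07  2.    0.5   0.96  0.81]
0.00 True t50.92 p [0.4366 0.1246 0.113 ] F [-3.4 -1.7 12.1] op 0.0291 q [ 0.36  0.52 -1.    2.07  0.59  0.86  0.72]
scene knob 8 [ -19. -197.   40.] tab [-126.   -0.  126.] angle 0.024
top knob 48 [ -25. -188.   43.]
```

```bash
python3 - <<'E'
from h import *
from station import env,sensors,cams,solve_ik
env.open_jaws(); p=sensors.get_obs()['tool_pos']
env.line_to(p+[-.01,0,.06],vel=.15); env.movep(p+[-.10,.0,.15],ori(0,half=True)); st(sensors)
knob(cams)
im,d=cams.camera("top"); cv2.imwrite("pics/end.png",im[:,:,::-1])
i=cams.camera_info("top"); P,X,ok=cloud(dict(p=im,d=d,K=i["camera_matrix"],R=i["R"],t=i["t"]))
_,X0,ok0=cloud("top0.npz")
L=RS.inv().apply((X-O).reshape(-1,3)).reshape(X.shape)*1000
L0=RS.inv().apply((X0-O).reshape(-1,3)).reshape(X.shape)*1000
for l,k in((L,ok),(L0,ok0)):
    m=k&(l[...,0]<-70)&(l[...,0]>-105)&(l[...,1]<150)&(l[...,1]>60)&(l[...,2]>100); print('front lid z',m.sum(),np.median(l[m][:,2]))
    m=k&(l[...,0]<90)&(l[...,0]>70)&(abs(l[...,1])<140)&(l[...,2]>100); print('rear lid z',np.median(l[m][:,2]))
E
```

```text
t52.75 p [0.3337 0.123  0.2605] F [-0.5 -1.4 -0.1] op 0.0854 q [ 0.66  0.06 -1.15  2.06  0.06  1.06  1.17]
scene knob 8 [ -19. -198.   41.] tab [-128.    1.  126.] angle 0.023
top knob 47 [ -25. -188.   41.] tab [-134.   -1.  128.] angle 0.03
front lid z 342 123.41158565661192
rear lid z 123.46419384669323
front lid z 428 123.76166176862819
rear lid z 123.53261716987531
```

View pics/end.png

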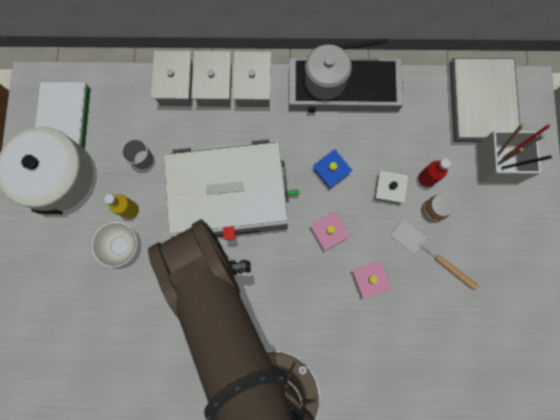

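The lid lies shut and level, the tab is at (229,233) and the green knob at (293,192), both as at the start. The bystanders haven't moved and the arm is clear, so I'm handing in.

```bash
python3 -c "
from station import env
env.sign_off()"
```

```text
the job is handed in; nothing more can be done
```

The job is handed in, and my last checks all point to success. The arm was clear by 52.8 s of the 72 s, and `sign_off` gives no verdict.

1. **Raise and lock:** I raised the lid by its tab to about 1.10 rad and let go. I then pushed the green knob to its stop: it moved about 31 mm, and a second push met a hard stop. After the tub went in, the knob had not moved by more than 1 mm, so the stay was still locked.
2. **Tub:** I placed the yellow-knobbed tub in the bay and let go. The top camera put it about 5 mm from the bay's middle in x and within 1 mm in y. Its knob top was at 110.6 mm, where 110 means it is standing on the floor.
3. **Lower and shut:** I pulled the knob to break the knee, which left the lid at about 1.065 rad. I then lowered it by the tab over about 4 s.

**Final checks:**
- **Lid:** it is level, 123.4 mm high at the front and 123.5 mm at the rear, matching the start within 0.4 mm.
- **Knob:** it is back where it lay folded in the picture.
- **Bystanders:** I compared them by eye only in the last picture, and none had moved.
- **Tub after shutting:** it is hidden under the lid, so I could not see it again. The lid closing fully suggests it still stands.

**Disagreements and setbacks:**
- **Camera offset:** the two cameras differed by about 7 mm in x and 0.025 rad in lid angle, so I relied on changes and known reference positions.
- **Shut lid reading:** the tab showed 0.023 to 0.030 rad with the lid shut. I took that as the cameras seeing the tab's top face, because the plate itself is level.
- **Refused moves:** two straight-line moves were refused by the arm's joint ranges and replanned. Nothing moved.

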